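# Shut the sliding cover of the chestnut pan past its spring catch

## Robot

A 6-joint arm with a two-finger parallel gripper is mounted at the origin on the work surface. World frame = base frame: x ahead of the robot, y to its left, z up, the work surface at z = 0. Lengths are in m, angles in rad, forces in N, time in s.
With the tool pointing down it reaches from about 0.225 to 0.875 m from the base axis. Payload 3.4 kg.
Tool frame: the origin (TCP) lies between the finger pads; the fingertips stand 11 mm ahead of it and the grasp point (between the pads) lies 8 mm behind it (tips_ahead is the distance from the TCP to the fingertips, in m); z points along the fingers, x is the direction in which the jaws open and shut, and the axes are right-handed (so a half turn about z gives the same grasp; the last joint's range is limited). The gripper opens to 85 mm and grips with 20 to 120 N. Pads are 22 mm wide; open, the fingers measure 114 mm over their backs; the gripper's body (76 mm by 85 mm) begins 54 mm behind the grasp point. The pads swing forward as they close: fully open they stand 13 mm farther back than shut.
Start: joints at [1.214, 0.276, 1.505, -0, 1.361, -0.121], TCP at [0.134, 0.559, 0.242] pointing down, gripper open.
Joint ranges: [-2.89, 2.89], [-0.75, 2.08], [0.22, 2.7], [-1.18, 4.32], [0.11, 2.71], [-2.7, 2.7]. Speed limits (rad/s): [2.57, 2.57, 3.14, 3.14, 3.14, 3.14].

## Interface

Orientations are given as a unit quaternion [w, x, y, z].
In Python, from rig import get_state, get_image, sign_off, masks_of, tips_ahead gives the robot as it stands.
- The arm moves only by the tool play_rows, never from a script. Its argument "series" is a list of rows, each an object of numbers: "fingers": the closure, from -1 (fully open) to 1 (shut); "dx", "dy", "dz": the shift along the world's x, y, z in mm; "turn": the turn about the world's z in rad. A call has 1 to 20 rows; each row shifts and turns the pose as measured when the row begins; what a row does not reach is not made up. A row lasts 1/12 s, in which the tool goes at most 41.7 mm and 7.16 degrees, less where a joint would pass 70% of its speed; a pose out of reach is approached as far as the arm can. A call with a gripper value outside its range is refused whole. The fingers move at their own pace and stop on an object; "squeeze" is the grip in N (left out, the last holds). Time passes only in rows, so rows that do not move let the fingers close. It gives the time, the measured TCP pose, the force and the opening at its end, in the units of the state.
- get_state(): the state, without advancing time (a new reading comes with each control period).
- get_image(name): name is "scene" or "top" or "wrist"; returns a dict with "pixels" (400x640x3 uint8, red, green, blue), "vfov" (degrees; the focal length in pixels is half the picture's height over the tangent of half this angle, whatever the lens; pixels are square), "cx", "cy" (the principal point, pixels), "dist" ([k1, k2, p1, p2, k3] as OpenCV has them; the pictures are not rectified), "rvec" (rotation vector, rad) and "tvec" (3), from world to camera coordinates, as OpenCV has them; the wrist camera has in their place "hand_eye" (4x4, takes a point from camera to tool coordinates, whose origin is the TCP and whose axes are the tool frame's). Camera axes: x right, y down, z forward; pixel columns grow to the right and rows downward; lengths in m; the calibration is good to about 2 mm. A picture is of the moment at which its call begins: read the wrist's pose just before it. There is no depth.
- sign_off(): hands the job in, once; it reports no verdict.
Trained networks look in a picture, given as the dict that the camera call returned (one of the last four; its "shot" number tells which), for a name from the list of things; names that differ only in an ending like _2 or _b are one class to them, and where a whole thing is asked for, a point or a joint stands for the part that bears it (a point fixed in the world has none). Each returns a list of dicts, best first, with "p" (0 to 1); they miss things now and then, are a little off and sometimes report something else, mostly with a low value. They report only what shows in the picture. A call takes as long as a camera call.
- masks_of(picture, label): "region" (400x640 bool, what is visible of it) and "xy" ([column, row] in pixels, amid what is visible of it).
The state is a dict: "clock": time; "qpos": joint angles; "qd": joint speeds; "effort": joint torques, N m; "position": TCP position; "ee_rot": TCP orientation; "contact_force": force on the tool from outside, world axes, zero at the start; "moment": the same for the moment, N m; "width": finger opening in m.
Only numpy, scipy, OpenCV 4.12 (cv2) and the standard library are available. Lean on these libraries where they do the work, as an engineer would, in place of code of your own. Each camera call takes 0.05 s, during which the arm holds its last target. There are 200 camera calls.

## Task

Close the topping station: put your fingertips into the hand slot of the sliding cover, press the spring catch right down and keep it down while you push the cover over it towards the open chestnut pan. Push on until the cover is fully shut against the end of its track and the catch has sprung up again behind it, then take the hand away. Do not pick anything up, and leave the other things where they stand.

Things in the scene. Friction and masses are not known exactly. Their poses are not given: they have to be found in the camera images.
- station: Stainless topping station fixed on the table, 210 (x) x 400 (y) x 111 mm high. Origin: centre of its underside, on the table; x to its back, y to the left along the track (seen from its front, which faces the robot), z up. Right half: flat deck where the open cover is parked. Left half: sunk pan with chestnuts, 88 (x) x 152 (y) mm, from y = 34 to 186 mm.
- track_end (a point): Left end wall of the cover's track, at the height of the cover's underside: y = 191 mm in the station's frame. The guides at front and back have lips (8 to 12 mm deep, top 111 mm above the table) over the cover's edges, so it cannot lift out.
- channel (a point): Middle of the floor of the open channel for the fingertips that runs under the cover's hand slot along the whole front of the station: x = -85 to -37, y = -192 to 191 mm in the station's frame, floor 66 mm above the table, so 39 mm below the cover's top.
- cover: Sliding aluminium cover, loose plate 192 (x) x 220 (y) x 5 mm, about 0.6 kg, in the station's guides (1 mm play; 2 to 10 N to slide). Origin: centre of its underside, axes as the station's; its top is 105 mm above the table. In the station's frame it starts open at y = -80 mm, locked by the catch in its slot; fully shut against the left end wall it is at y = +81 mm.
- slot (a point): Centre of the rectangular hand slot through the cover, at the cover's top face; in the cover's frame x = -61, y = 65 mm. 44 mm (x) x 66 mm (y), right through the 5 mm plate. At the start the catch's dog stands in it up to 15 mm from its right end, leaving 51 mm (y) for the fingertips.
- slot_end (a point): Middle of the slot's left end, at the cover's top face (y = 98 mm in the cover's frame): the edge that the fingers push to slide the cover shut. 12 mm of plate lie beyond it.
- catch (a joint): Spring catch in the finger channel: 0 = up, grows as it is pressed straight down, 0.012 m = bottomed; 3 N at 0, 6.5 N at the bottom. Down 6.5 mm or more (best 9 to 10) the cover can pass over it; once the cover's plate is over it, the plate keeps it down. When the right edge of the shut cover has passed it, it springs up behind and locks.
- catch_top (a point): Top of the catch's dog, an upright steel block 28 (x) x 12 (y) mm at x = -61, y = -39 mm in the station's frame. While up it stands 1.5 mm proud of the cover's top, 106.5 mm above the table. The point moves with the catch.
- catch_plate (a point): Top of the catch's thumb plate, which carries the dog: seen through the slot 9 mm below the cover's top, 96 mm above the table while up; moves with the catch. 36 mm (x) wide, 4 mm thick, from y = -70 to 48 mm in the station's frame (this point: x = -61, y = -6). Fingertips in the slot press on it and can slide left on it while holding it down.
- shears: White-handled shears 200 mm long, lying in front of the station. Origin at their pivot, on the table.
- oil_brush: Oil brush 200 mm long, lying in front of the station. Origin about its middle, on the table.
- jar: Jar with a steel lid, 68 mm across, 95 mm high, off the station's left end. Origin at the centre of its underside.
- cup: Steel cup 68 mm across, 75 mm high, off the station's left end. Origin at the centre of its underside.
- oil_bottle: Bottle 56 mm across, 160 mm high, off the station's right end. Origin at the centre of its underside.
- tongs: Steel tongs 225 mm long, lying behind the station. Origin at their middle, on the table.
- dish: White dish 90 mm across, 20 mm high, off the station's right end. Origin at the centre of its underside.

How it is judged:
By the outcome, as a careful person would: the job done as asked, in the order asked, and still so for the second after the job is handed in, with the robot touching nothing.
It also fails if it takes over 38 s, if anything falls off the work surface, if the arm or the gripper's body presses on something with over 40 N, if the wrist force passes 120 N, or if a joint passes its speed limit or range.

## Working session

There is one attempt and no reset: what is moved stays moved. The work goes in short steps, Python scripts to look and compute and a tool call to move; the robot and the scene stay as the last step left them, time stands still between calls to the robot, and variables do not carry over. Pictures are saved under pics/ and viewed, about 8 in all and at most 12, crops included, and the job is handed in when it is done.

Besides the shell and the picture viewer there is one more tool, called after ">>>" as name([rows], argument=value, ...), one row to a line, values as JSON. play_rows: Moves the arm, as the interface text tells. Its arguments: {"type":"object","properties":{"series":{"type":"array"},"squeeze":{"type":"number"}},"required":["series"]}

```bash
mkdir -p pics; cat > h.py <<'E'
import numpy as np, cv2
from rig import *
def K(p):
    f=200/np.tan(np.radians(p["vfov"])/2); return np.array([[f,0,p["cx"]],[0,f,p["cy"]],[0,0,1.]])
def save(p,n,crop=None,s=1):
    a=p["pixels"][:,:,::-1]
    if crop: a=a[crop[1]:crop[3],crop[0]:crop[2]]
    cv2.imwrite("pics/"+n,cv2.resize(a,None,fx=s,fy=s))
def pix2w(p,uv,z):
    n=cv2.undistortPoints(np.array(uv,float).reshape(-1,1,2),K(p),np.array(p["dist"],float)).reshape(-1,2)
    R=cv2.Rodrigues(np.array(p["rvec"],float))[0]; t=np.array(p["tvec"],float).ravel()
    c=-R.T@t; d=np.c_[n,np.ones(len(n))]@R
    return c+d*((z-c[2])/d[:,2])[:,None]
def w2pix(p,X):
    return cv2.projectPoints(np.array(X,float).reshape(-1,1,3),np.array(p["rvec"],float),np.array(p["tvec"],float),K(p),np.array(p["dist"],float))[0].reshape(-1,2)
E
python3 - <<'E'
from h import *
print(get_state(),tips_ahead)
for n in("top","scene"):
    p=get_image(n);save(p,n+"0.png")
    for l in("station","cover","catch_top","slot","catch_plate"):
        for m in masks_of(p,l)[:2]:
            r=m["region"];q=cv2.boxPoints(cv2.minAreaRect(np.argwhere(r)[:,::-1].astype(np.float32)))
            print(n,l,round(m["p"],2),m["xy"],r.sum(),q.round().tolist(), pix2w(p,[m["xy"]],.105).round(3))
E
```

```text
{'clock': 0.0, 'qpos': array([ 1.21402064e+00,  2.76612993e-01,  1.50611028e+00,  2.71181934e-06,
        1.36071721e+00, -1.20992029e-01]), 'qd': array([-0.00151693,  0.00087707, -0.00058475,  0.00105241,  0.00075571,
        0.0010449 ]), 'effort': array([-3.08517365e-04, -4.16777050e+01, -2.45797223e+01, -1.36876946e-05,
        1.12489332e-02,  6.88169266e-06]), 'position': array([0.13414636, 0.55861744, 0.24143855]), 'ee_rot': array([ 4.79036265e-04,  7.85367598e-01,  6.19028984e-01, -7.90025925e-04]), 'contact_force': array([-0.04847903,  0.74844012,  0.45692865]), 'moment': array([-0.01296547,  0.03700322, -0.04113282]), 'width': 0.08538773272392965} 0.011
top station 0.84 [270.0, 221.2] 13750 [[207.0, 162.0], [420.0, 162.0], [420.0, 274.0], [207.0, 274.0]] [[0.536 0.016 0.105]]
top cover 0.72 [291.0, 294.3] 1407 [[228.0, 287.0], [321.0, 282.0], [324.0, 318.0], [230.0, 324.0]] [[ 0.4   -0.028  0.105]]
top cover 0.64 [360.9, 214.9] 9687 [[299.0, 174.0], [414.0, 174.0], [414.0, 266.0], [299.0, 266.0]] [[ 0.552 -0.157  0.105]]
top catch_top 0.86 [317.0, 250.7] 844 [[289.0, 259.0]
[... 524 characters left out ...]
], [375.0, 180.0], [365.0, 190.0]] [[ 0.485 -0.066  0.105]]
scene cover 0.74 [318.7, 155.2] 4613 [[264.0, 144.0], [317.0, 101.0], [375.0, 171.0], [322.0, 215.0]] [[ 0.538 -0.148  0.105]]
scene cover 0.61 [355.8, 170.1] 375 [[338.0, 160.0], [348.0, 152.0], [374.0, 180.0], [364.0, 189.0]] [[ 0.488 -0.062  0.105]]
scene catch_top 0.78 [351.8, 169.7] 401 [[340.0, 160.0], [351.0, 151.0], [375.0, 180.0], [364.0, 189.0]] [[ 0.496 -0.068  0.105]]
scene slot 0.56 [317.6, 157.0] 4534 [[266.0, 144.0], [319.0, 102.0], [374.0, 171.0], [320.0, 214.0]] [[ 0.543 -0.144  0.105]]
scene catch_plate 0.79 [355.1, 166.8] 382 [[339.0, 161.0], [349.0, 152.0], [375.0, 180.0], [364.0, 189.0]] [[ 0.484 -0.071  0.105]]
```

```bash
python3 - <<'E'
import cv2
a=cv2.imread("pics/top0.png");cv2.imwrite("pics/topc.png",cv2.resize(a[140:340,180:440],None,fx=3,fy=3,interpolation=cv2.INTER_CUBIC))
E
```

```text
(no output)
```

View pics/topc.png

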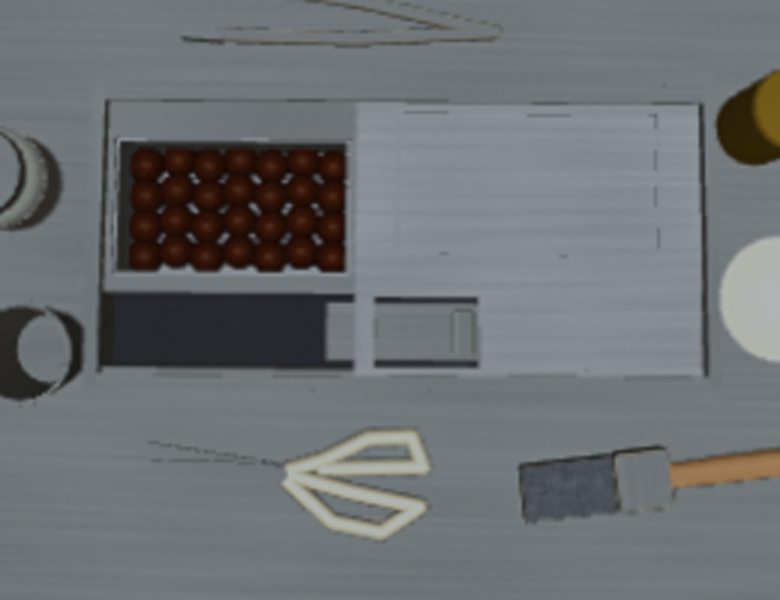

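View pics/scene0.png

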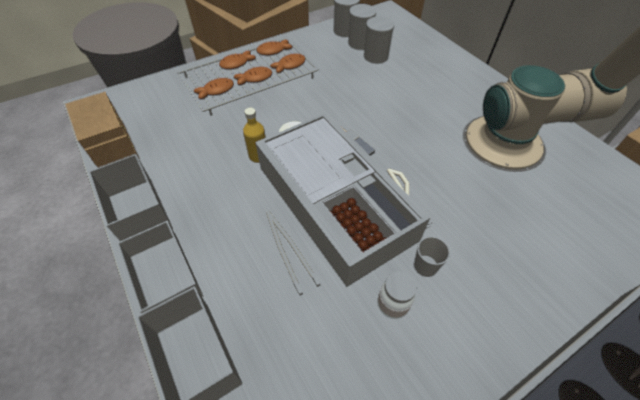

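```bash
python3 - <<'E'
from h import *
p=get_image("top")
c=lambda a:[[x/3+180-.33,y/3+140-.33] for x,y in a]
print("corners",pix2w(p,c([(107,100),(701,103),(706,376),(98,370)]),.111).round(4))
print("slot",pix2w(p,c([(374,298),(478,298),(478,366),(374,366)]),.105).round(4))
print("coverleft",pix2w(p,c([(355,110),(355,360)]),.105).round(4))
print("dog",pix2w(p,c([(454,332),(472,332)]),.1065).round(4))
print("plate end",pix2w(p,c([(326,302),(326,360)]),.096).round(4))
print("cam",-cv2.Rodrigues(np.array(p["rvec"]))[0].T@np.array(p["tvec"]))
E
```

```text
corners [[ 0.6252  0.1241  0.111 ]
 [ 0.6331 -0.257   0.111 ]
 [ 0.46   -0.2601  0.111 ]
 [ 0.454   0.1211  0.111 ]]
slot [[ 0.5039 -0.0506  0.105 ]
 [ 0.5056 -0.1163  0.105 ]
 [ 0.463  -0.1171  0.105 ]
 [ 0.4614 -0.0517  0.105 ]]
coverleft [[ 0.6236 -0.0351  0.105 ]
 [ 0.4648 -0.0397  0.105 ]]
dog [[ 0.4839 -0.1015  0.1065]
 [ 0.4842 -0.1128  0.1065]]
plate end [[ 0.5006 -0.0198  0.096 ]
 [ 0.4638 -0.021   0.096 ]]
cam [ 0.50622443 -0.06416087  0.873448  ]
```

>>> play_rows([
  {"fingers": 1,"dx": 19.4,"dy": -35,"dz": 0,"turn": 0.0142},
  {"fingers": 1,"dx": 19.4,"dy": -35,"dz": 0,"turn": 0.0142},
  {"fingers": 1,"dx": 19.4,"dy": -35,"dz": 0,"turn": 0.0142},
  {"fingers": 1,"dx": 19.4,"dy": -35,"dz": 0,"turn": 0.0142},
  {"fingers": 1,"dx": 19.4,"dy": -35,"dz": 0,"turn": 0.0142},
  {"fingers": 1,"dx": 19.4,"dy": -35,"dz": 0,"turn": 0.0142},
  {"fingers": 1,"dx": 19.4,"dy": -35,"dz": 0,"turn": 0.0142},
  {"fingers": 1,"dx": 19.4,"dy": -35,"dz": 0,"turn": 0.0142},
  {"fingers": 1,"dx": 19.4,"dy": -35,"dz": 0,"turn": 0.0142},
  {"fingers": 1,"dx": 19.4,"dy": -35,"dz": 0,"turn": 0.0142},
  {"fingers": 1,"dx": 19.4,"dy": -35,"dz": 0,"turn": 0.0142},
  {"fingers": 1,"dx": 19.4,"dy": -35,"dz": 0,"turn": 0.0142},
  {"fingers": 1,"dx": 19.4,"dy": -35,"dz": 0,"turn": 0.0142},
  {"fingers": 1,"dx": 19.4,"dy": -35,"dz": 0,"turn": 0.0142},
  {"fingers": 1,"dx": 19.4,"dy": -35,"dz": 0,"turn": 0.0142},
  {"fingers": 1,"dx": 19.4,"dy": -35,"dz": 0,"turn": 0.0142},
  {"fingers": 1,"dx": 0,"dy": 0,"dz": 0,"turn": 0},
], squeeze=40)

```text
clock: 2.07
position: [0.4524, -0.0245, 0.2454]
ee_rot: [0.003, 0.703, 0.711, 0.007]
contact_force: [0.6, 0.1, 0.7]
width: -0.0001
```

>>> play_rows([
  {"fingers": 1,"dx": 16,"dy": -26,"dz": -15,"turn": 0.01},
  {"fingers": 1,"dx": 15,"dy": -26,"dz": -15,"turn": 0},
  {"fingers": 1,"dx": 0,"dy": 0,"dz": -20,"turn": 0},
  {"fingers": 1,"dx": 0,"dy": 0,"dz": -20,"turn": 0},
  {"fingers": 1,"dx": 0,"dy": 0,"dz": 0,"turn": 0},
])

```text
clock: 2.48
position: [0.4877, -0.0834, 0.1751]
ee_rot: [0.007, 0.702, 0.712, 0.009]
contact_force: [0.0, 0.7, 0.4]
width: 0.0001
```

```bash
python3 - <<'E'
from h import *
s=get_state();print(s["position"],s["ee_rot"],s["contact_force"])
p=get_image("wrist");cv2.imwrite("pics/w1.png",p["pixels"][:,:,::-1])
T=np.array(p["hand_eye"]);print(T.round(3))
from scipy.spatial.transform import Rotation as Ro
q=s["ee_rot"];R=Ro.from_quat([q[1],q[2],q[3],q[0]]).as_matrix()
Rw=R@T[:3,:3];c=R@T[:3,3]+s["position"]
p["rvec"]=cv2.Rodrigues(Rw.T)[0];p["tvec"]=-Rw.T@c
np.save("w1.npy",{k:p[k] for k in("vfov","cx","cy","dist","rvec","tvec")},allow_pickle=True)
print(w2pix(p,[[.5039,-.0506,.105],[.5056,-.1163,.105],[.463,-.1171,.105],[.4614,-.0517,.105]]).round())
E
```

```text
[ 0.4877077  -0.08338875  0.17514627] [0.00674166 0.70188052 0.71219944 0.00949957] [0.00076443 0.67747461 0.39115241]
[[ 1.    -0.    -0.     0.002]
 [ 0.     0.961  0.275 -0.07 ]
 [ 0.    -0.275  0.961 -0.131]
 [ 0.     0.     0.     1.   ]]
[[370. 242.]
 [269. 243.]
 [265. 179.]
 [372. 178.]]
```

View pics/w1.png

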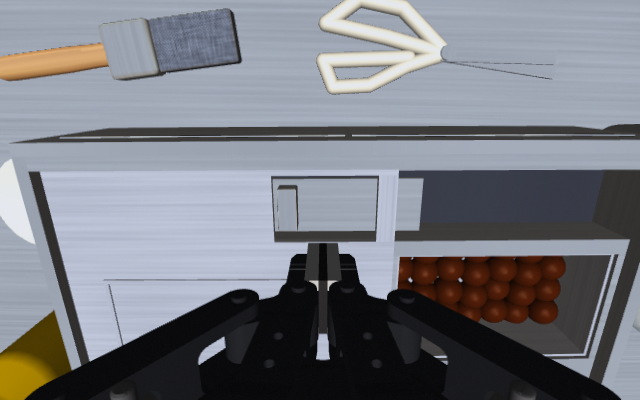

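```bash
python3 - <<'E'
from h import *
p=np.load("w1.npy",allow_pickle=True).item()
print(pix2w(p,[(376,242),(274,242),(271,177),(379,177)],.105).round(4))
print(pix2w(p,[(395,242),(399,170)],.105).round(4))
print(pix2w(p,[(276,187),(298,187)],.1065).round(4))
E
```

```text
[[ 0.504  -0.0466  0.105 ]
 [ 0.5048 -0.1129  0.105 ]
 [ 0.4616 -0.1135  0.105 ]
 [ 0.4607 -0.0475  0.105 ]]
[[ 0.5038 -0.0342  0.105 ]
 [ 0.4562 -0.0356  0.105 ]]
[[ 0.4675 -0.1104  0.1065]
 [ 0.4673 -0.0969  0.1065]]
```

>>> play_rows([
  {"fingers": 1,"dx": -4,"dy": 9,"dz": -10,"turn": 0},
  {"fingers": 1,"dx": 0,"dy": 0,"dz": -15,"turn": 0},
  {"fingers": 1,"dx": 0,"dy": 0,"dz": -12,"turn": 0},
  {"fingers": 1,"dx": 0,"dy": 0,"dz": 0,"turn": 0},
  {"fingers": 1,"dx": 0,"dy": 0,"dz": 0,"turn": 0},
])

```text
clock: 2.95
position: [0.4875, -0.0728, 0.1453]
ee_rot: [0.012, 0.701, 0.713, 0.013]
contact_force: [0.2, -0.7, 0.8]
width: 0.0002
```

```bash
python3 - <<'E'
from h import *
s=get_state();print(s["position"],s["ee_rot"],s["contact_force"])
p=get_image("wrist");cv2.imwrite("pics/w2.png",p["pixels"][:,:,::-1])
E
```

```text
[ 0.48750344 -0.07279511  0.14533602] [0.01196962 0.7009628  0.71298518 0.01265013] [ 0.23746038 -0.69535426  0.77248426]
```

View pics/w2.png

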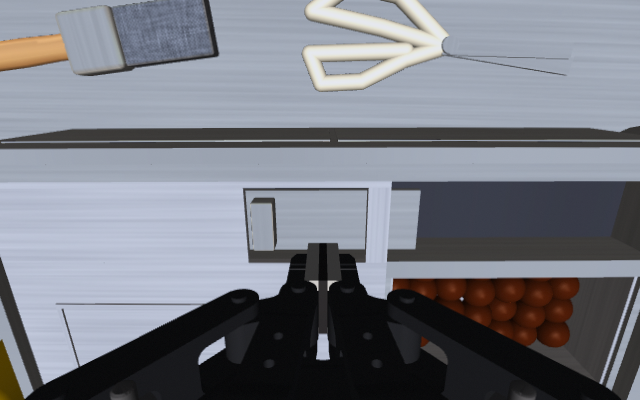

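>>> play_rows([
  {"fingers": 1,"dx": -5,"dy": 0,"dz": -12,"turn": 0},
  {"fingers": 1,"dx": -3,"dy": 0,"dz": -12,"turn": 0},
  {"fingers": 1,"dx": 0,"dy": 0,"dz": 0,"turn": 0},
])

```text
clock: 3.25
position: [0.4826, -0.073, 0.1259]
ee_rot: [0.016, 0.7, 0.713, 0.015]
contact_force: [-0.5, 1.0, -0.3]
width: -0.0
```

>>> play_rows([
  {"fingers": 1,"dx": -1,"dy": 0,"dz": -8,"turn": 0},
  {"fingers": 1,"dx": -1,"dy": 0,"dz": -8,"turn": 0},
  {"fingers": 1,"dx": 0,"dy": 0,"dz": -4,"turn": 0},
])

```text
clock: 3.5
position: [0.4835, -0.0736, 0.1086]
ee_rot: [0.02, 0.7, 0.713, 0.017]
contact_force: [-0.1, -0.5, -0.8]
width: 0.0002
```

```bash
python3 - <<'E'
from h import *
s=get_state();print(s["position"],s["ee_rot"],s["contact_force"])
p=get_image("scene");save(p,"s2.png",(290,100,430,220),5)
E
```

```text
[ 0.48346641 -0.07357307  0.10855393] [0.01981412 0.70021662 0.7134559  0.016875  ] [-0.13279561 -0.5133763  -0.8059974 ]
```

View pics/s2.png

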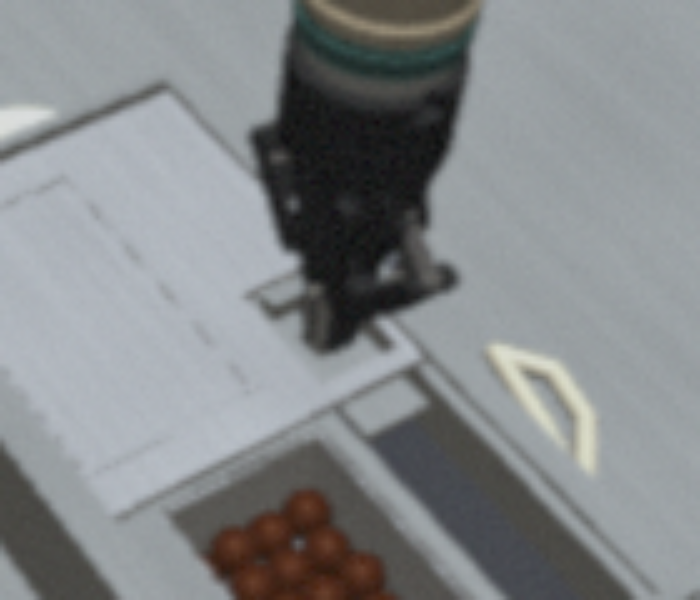

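>>> play_rows([
  {"fingers": 1,"dx": 0,"dy": 0,"dz": -6,"turn": 0},
  {"fingers": 1,"dx": 0,"dy": 0,"dz": -5,"turn": 0},
])

```text
clock: 3.72
position: [0.4838, -0.0737, 0.0976]
ee_rot: [0.02, 0.7, 0.713, 0.017]
contact_force: [-2.0, 0.8, 5.0]
width: 0.0002
```

>>> play_rows([
  {"fingers": 1,"dx": 0,"dy": 2,"dz": -1.5,"turn": 0},
  {"fingers": 1,"dx": 0,"dy": 3,"dz": -0.5,"turn": 0},
])

```text
clock: 3.88
position: [0.4847, -0.0708, 0.0956]
ee_rot: [0.022, 0.7, 0.714, 0.016]
contact_force: [-0.5, -3.6, 6.4]
width: 0.0002
```

>>> play_rows([
  {"fingers": 1,"dx": -0.5,"dy": 4,"dz": 0,"turn": 0},
  {"fingers": 1,"dx": -0.5,"dy": 4,"dz": 0,"turn": 0},
  {"fingers": 1,"dx": -0.5,"dy": 4,"dz": 0,"turn": 0},
])

```text
clock: 4.13
position: [0.4867, -0.0626, 0.0974]
ee_rot: [0.027, 0.699, 0.715, 0.015]
contact_force: [-2.1, -3.3, 5.5]
width: 0.0002
```

>>> play_rows([
  {"fingers": 1,"dx": -2.5,"dy": 4.5,"dz": -1.4,"turn": 0},
  {"fingers": 1,"dx": -2,"dy": 4.5,"dz": -0.8,"turn": 0},
  {"fingers": 1,"dx": -1.5,"dy": 4.5,"dz": -0.8,"turn": 0},
])

```text
clock: 4.38
position: [0.4874, -0.0551, 0.0978]
ee_rot: [0.037, 0.697, 0.716, 0.015]
contact_force: [-1.1, -6.7, 4.0]
width: 0.0
```

>>> play_rows([
  {"fingers": 1,"dx": -3,"dy": 4,"dz": -2.5,"turn": 0},
  {"fingers": 1,"dx": -3,"dy": 5,"dz": -1,"turn": 0},
])

```text
clock: 4.55
position: [0.4872, -0.0514, 0.0975]
ee_rot: [0.046, 0.695, 0.717, 0.015]
contact_force: [1.1, -6.6, 4.3]
width: -0.0001
```

```bash
python3 - <<'E'
from h import *
s=get_state();print(s["position"],s["ee_rot"],s["contact_force"],s["moment"])
p=get_image("wrist");cv2.imwrite("pics/w3.png",p["pixels"][:,:,::-1])
E
```

```text
[ 0.48722034 -0.05144873  0.09749376] [0.04603452 0.69528025 0.71709956 0.01531063] [ 1.13130999 -6.58432266  4.3401048 ] [-0.95386287 -0.12172078 -0.08927659]
```

View pics/w3.png

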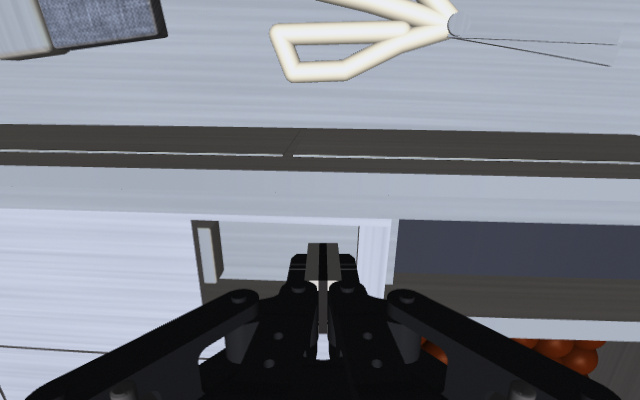

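```bash
cat >> h.py <<'E'
def wrist():
    from scipy.spatial.transform import Rotation as Ro
    s=get_state();p=get_image("wrist");T=np.array(p["hand_eye"]);q=s["ee_rot"]
    R=Ro.from_quat([q[1],q[2],q[3],q[0]]).as_matrix();Rw=R@T[:3,:3];c=R@T[:3,3]+s["position"]
    p["rvec"]=cv2.Rodrigues(Rw.T)[0];p["tvec"]=-Rw.T@c
    return s,p
E
python3 - <<'E'
from h import *
s,p=wrist()
print("slot corners/cover edge",pix2w(p,[(192,220),(358,224),(391,226)],.105).round(4))
print("dog if z.097",pix2w(p,[(197,250),(215,250)],.097).round(4), pix2w(p,[(192,250),(220,250)],.097).round(4))
print("tilt z-axis", s["contact_force"])
p=get_image("top");save(p,"t2.png",(260,160,400,290),5)
E
```

```text
slot corners/cover edge [[ 0.4608 -0.1006  0.105 ]
 [ 0.4593 -0.0359  0.105 ]
 [ 0.4595 -0.0232  0.105 ]]
dog if z.097 [[ 0.4787 -0.1038  0.097 ]
 [ 0.4783 -0.0958  0.097 ]] [[ 0.4789 -0.106   0.097 ]
 [ 0.4782 -0.0936  0.097 ]]
tilt z-axis [ 1.10554608 -4.94705218  4.73940146]
```

View pics/t2.png

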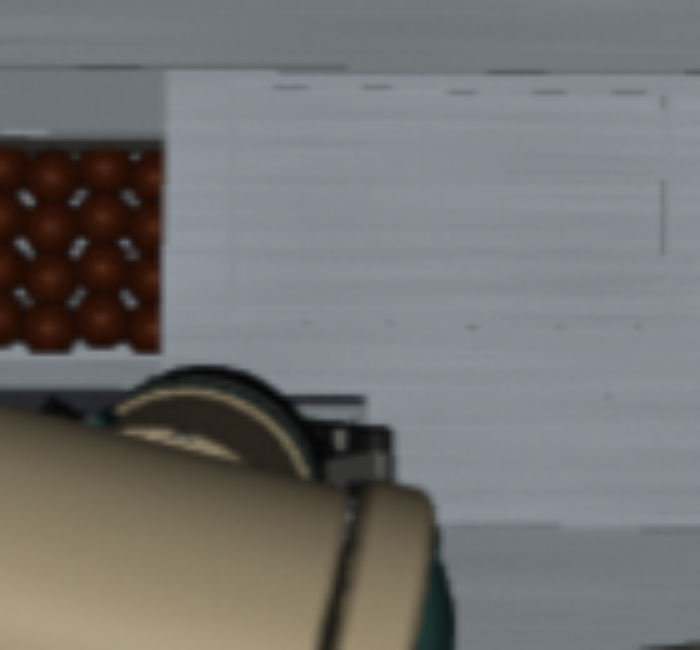

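>>> play_rows([
  {"fingers": 1,"dx": -3,"dy": 9,"dz": -1.5,"turn": 0},
  {"fingers": 1,"dx": -2,"dy": 14,"dz": -1,"turn": 0},
  {"fingers": 1,"dx": -1.5,"dy": 18,"dz": -1,"turn": 0},
])

```text
clock: 4.95
position: [0.4869, -0.0188, 0.0978]
ee_rot: [0.056, 0.694, 0.718, 0.014]
contact_force: [-3.9, -9.8, 7.2]
width: -0.0001
```

>>> play_rows([
  {"fingers": 1,"dx": -5,"dy": 18,"dz": -1,"turn": 0},
  {"fingers": 1,"dx": -4,"dy": 20,"dz": -1,"turn": 0},
  {"fingers": 1,"dx": -2,"dy": 20,"dz": -1,"turn": 0},
])

```text
clock: 5.2
position: [0.4824, 0.0362, 0.0974]
ee_rot: [0.064, 0.693, 0.717, 0.016]
contact_force: [1.3, -4.2, 3.9]
width: -0.0003
```

>>> play_rows([
  {"fingers": 1,"dx": -1.5,"dy": 18,"dz": -0.8,"turn": 0},
  {"fingers": 1,"dx": -1.5,"dy": 16,"dz": -0.8,"turn": 0},
  {"fingers": 1,"dx": -1.5,"dy": 9,"dz": -0.8,"turn": 0},
])

```text
clock: 5.45
position: [0.4824, 0.0794, 0.0972]
ee_rot: [0.07, 0.692, 0.719, 0.017]
contact_force: [0.6, -6.2, 4.6]
width: -0.0004
```

>>> play_rows([
  {"fingers": 1,"dx": -1.5,"dy": 9,"dz": -0.8,"turn": 0},
  {"fingers": 1,"dx": -1.5,"dy": 7,"dz": -0.8,"turn": 0},
])

```text
clock: 5.62
position: [0.4826, 0.0949, 0.0972]
ee_rot: [0.074, 0.69, 0.72, 0.018]
contact_force: [1.3, -4.8, 4.2]
width: 0.0002
```

>>> play_rows([
  {"fingers": 1,"dx": -1,"dy": 6,"dz": -0.5,"turn": 0},
  {"fingers": 1,"dx": -1,"dy": 6,"dz": -0.5,"turn": 0},
])

```text
clock: 5.78
position: [0.4827, 0.099, 0.0973]
ee_rot: [0.082, 0.685, 0.724, 0.012]
contact_force: [5.4, -37.2, 3.3]
width: -0.0002
```

>>> play_rows([
  {"fingers": 1,"dx": 0,"dy": -8,"dz": 0,"turn": 0},
  {"fingers": 1,"dx": 0,"dy": -5,"dz": 0,"turn": 0},
])

```text
clock: 5.95
position: [0.483, 0.0848, 0.0971]
ee_rot: [0.084, 0.684, 0.724, 0.01]
contact_force: [0.2, -0.8, -0.6]
width: 0.0001
```

```bash
python3 - <<'E'
from h import *
s,p=wrist();print(s["position"],s["contact_force"]);cv2.imwrite("pics/w4.png",p["pixels"][:,:,::-1])
np.save("w4.npy",{k:p[k] for k in("vfov","cx","cy","dist","rvec","tvec")},allow_pickle=True)
E
```

```text
[0.48298415 0.08481249 0.09705064] [ 0.1857319  -0.7921692  -0.61856592]
```

View pics/w4.png

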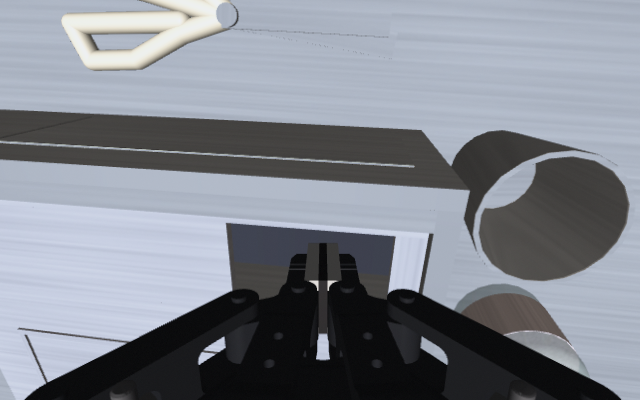

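>>> play_rows([
  {"fingers": 1,"dx": 0,"dy": 0,"dz": 15,"turn": 0},
  {"fingers": 1,"dx": 0,"dy": 0,"dz": 30,"turn": 0},
  {"fingers": 1,"dx": -5,"dy": 0,"dz": 40,"turn": 0},
  {"fingers": 1,"dx": -30,"dy": 0,"dz": 25,"turn": 0},
  {"fingers": 1,"dx": -40,"dy": 0,"dz": 0,"turn": 0},
  {"fingers": 1,"dx": -40,"dy": 0,"dz": 0,"turn": 0},
  {"fingers": 1,"dx": -40,"dy": 0,"dz": 0,"turn": 0},
  {"fingers": 1,"dx": 0,"dy": 0,"dz": 0,"turn": 0},
])

```text
clock: 6.67
position: [0.3212, 0.0889, 0.2071]
ee_rot: [0.076, 0.688, 0.721, 0.013]
contact_force: [-0.3, -0.3, -0.2]
width: -0.0002
```

```bash
python3 - <<'E'
from h import *
s=get_state();print(s["position"],s["contact_force"])
p=get_image("top");save(p,"t3.png",(180,140,440,340),3)
E
```

```text
[0.32122555 0.08887807 0.20709359] [-0.25252496 -0.32866877 -0.15530284]
```

View pics/t3.png

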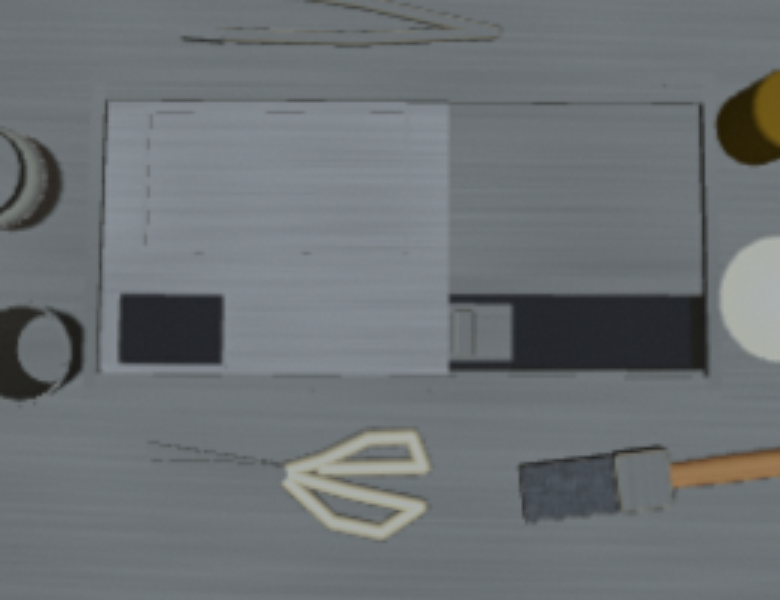

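```bash
python3 - <<'E'
from h import *
a=cv2.imread("pics/scene0.png");p=get_image("scene");b=p["pixels"][:,:,::-1]
c=(320,130,400,210)
f=lambda i:cv2.resize(i[c[1]:c[3],c[0]:c[2]],None,fx=5,fy=5,interpolation=cv2.INTER_CUBIC)
cv2.imwrite("pics/cmp.png",np.hstack([f(a),f(b)]))
E
```

```text
(no output)
```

View pics/cmp.png

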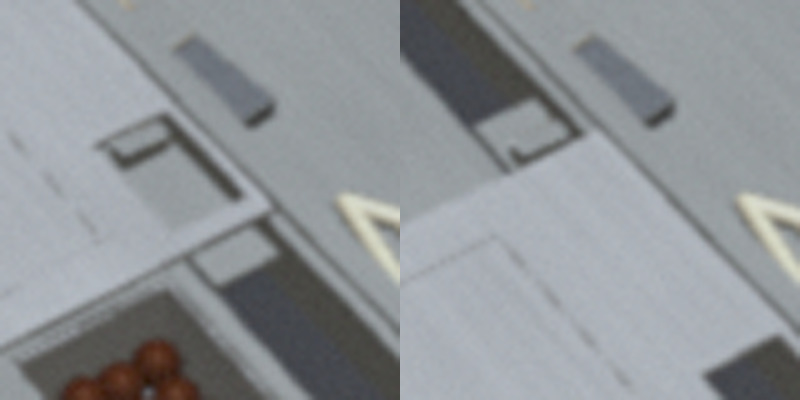

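```bash
python3 -c "
from rig import *
print(get_state()['contact_force']);print(sign_off())"
```

```text
[ 0.80765783  0.18848408 -0.16226221]
the job is handed in; nothing more can be done
None
```

The cover is fully shut against the left end of its track, and I have handed the job in at about 7 s on the robot's clock. I put the closed fingertips into the hand slot and pressed the catch down about 9 to 11 mm. I kept it down while pushing the cover over it, then pushed on until the end wall stopped the cover at about 37 N. After that I backed off inside the slot and lifted the hand clear.

**Cover:** the last top image shows it moved about 161 mm, as expected, and it lies against the end wall.

**Catch:** in both cameras the catch's dog shows just behind the cover's right edge. Its place and visible side face are the same as at the start, so it has sprung up.

**Other things:** the items that show in the last views stand where they were. Nothing touches the hand; the force reading is about 0.

**Disagreements:**
- The top and wrist cameras differed by about 4 mm in y for the slot, so I aimed between them.
- The tool tilted to about 10° during the push. This had no visible effect.
- While pressing, the force readings (4 to 6 N) sometimes suggested a shallower press than the measured height did.

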